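# Gather the steel tips in the tote's cut-off corner

### The arm

A 6-joint arm with a two-finger parallel gripper is mounted at the origin on the work surface. World frame = base frame: x ahead of the robot, y to its left, z up, the work surface at z = 0. Lengths are in mm, angles in rad, forces in N, time in s.
With the tool pointing down it reaches from about 275 to 825 mm from the base axis. Payload 4.9 kg.
Tool frame: the origin (TCP) lies at the very end of the fingers, on their centre line; the grasp point (between the pads) lies 19 mm behind it; z points along the fingers, y is the direction in which the jaws open and shut (so a half turn about z gives the same grasp; the last joint's range is limited). The gripper opens to 85 mm and grips with 20 to 120 N. Pads are 22 mm wide; open, the fingers measure 114 mm over their backs; the gripper's body (76 mm by 85 mm) begins 54 mm behind the grasp point. The pads swing forward as they close: fully open they stand 13 mm farther back than shut.
Start: joints at [1.123, 0.326, -0.193, 1.052, 0, 1.437], TCP at [169.766, 523.162, 231.281] pointing down, gripper open.
Joint ranges: [-2.65, 2.65], [-0.97, 1.79], [-1.3, 1.35], [-1.93, 2.1], [-1.47, 1.37], [-3.14, 3.14]. Speed limits (rad/s): [2.57, 2.57, 3.14, 3.14, 3.14, 3.14].

### API

Orientations are given as [roll, pitch, yaw] about the fixed x, y, z axes, in that order (R = Rz(yaw) Ry(pitch) Rx(roll)).
In Python, from bench import bot, solve_ik, imaging gives the robot as it stands. Calls block until the motion is done:
- bot.move_ptp(position, orientation): joint-space move of the TCP to a pose.
- bot.movel(position, rot=None, max_speed=150, threshold=None): straight line of the TCP; rot=None keeps the orientation; max_speed is the mean speed in mm/s. With threshold (N) it stops when the force on the tool has changed by that much, and returns True; else False.
- bot.move_j(angles): joint-space move.
- bot.grip(opening, effort=None): opening from 0.0 (shut) to 1.0 (fully open); effort is the grip in N (None keeps the last); returns when the fingers have stopped.
- bot.dwell(seconds).
- solve_ik(position, orientation): joint angles nearest the present ones, or None.
- bot.get_state(): the state.
- imaging.capture(name): name is "scene" or "top"; returns the picture (384x512x3 uint8, blue, green, red); there is no depth.
- imaging.camera_model(name): a dict with "K" (3x3 intrinsics, pixels), "k1" (the pictures are not rectified: a ray, as slopes to the right and down, at radius r is drawn at 1 + k1 r^2 times it, then the intrinsics apply), "position" and "rotation" of the camera in the world. Camera axes: x right, y up, looking along -z (the intrinsics and any distortion apply to the point x, -y, -z); pixel columns grow to the right and rows downward; lengths in mm; the calibration is good to about 2 mm. A picture is of the moment at which its call begins. camera_model takes no time and is no camera call.
A pose or a line that the arm cannot do raises bot.IKError and nothing moves.
- bot.sign_off(): hands the job in, once; it reports no verdict.
The state is a dict: "t": time; "qpos": joint angles; "joint_velocities": joint speeds; "effort": joint torques, N m; "tcp_pos": TCP position; "orientation": TCP orientation; "contact_force": force on the tool from outside, world axes, zero at the start; "wrist_torque": the same for the moment, N m; "opening": opening from 0.0 (shut) to 1.0 (fully open).
Only numpy, scipy, OpenCV 4.12 (cv2) and the standard library are available. Lean on these libraries where they do the work, as an engineer would, in place of code of your own. Each camera call takes 0.05 s, during which the arm holds its last target.

### The job

Pick up the small wooden tote by its bar handle and lift it well clear of the bench; then tip it so that all four loose steel tips slide together into its cut-off corner. Do not touch the tips or let any fall out, and leave everything else on the bench where it is. Finish while holding the tote like that: still in the gripper, in the air, tilted, with the tips at rest in that corner so the maker can count them.

Things in the scene. Friction and masses are not known exactly. Their poses are not given: they have to be found in the camera images.
- tote: Small open dark-wood carrying tote with a paler plywood floor, 220 mm (its x) by 160 mm (its y) outside, walls 48 mm high, walls and floor 6 mm thick, about 0.3 kg. Three corners are square; the corner at its -x, +y is cut off at 45 degrees by a straight wall (36 mm taken off each side). A straight square bar handle runs above the middle along its x from end to end. Origin: centre of the underside; z is up. It stands level on the bench.
- tote_grip (a point): Middle of the tote's bar handle, 100 mm above the tote's underside, right above its origin. The bar runs along the tote's x; it is 20 mm wide (tote y) and 24 mm high, with 188 mm of free length between the two 34 mm wide end posts, which reach 114 mm above the underside.
- tote_corner (a point): Inside of the cut-off corner: middle of the foot of the slanting wall, at floor level; 88 mm to -x and 58 mm to +y of the tote's origin, 6 mm above the underside. The slanting wall faces the tote's (+x, -y) direction and is about 46 mm long inside.
- tote_low (a point): Outside of the cut-off corner: middle of the lower outer edge of the slanting wall, 92 mm to -x and 62 mm to +y of the tote's origin, at the height of the underside; the lowest point of the tote when it is tipped towards this corner.
- top: Bystander: pink lacquered wooden spinning top, 62 mm wide, 72 mm high, standing upside down (point up) near the tote's +x end. Origin: centre of its underside.
- punch: Bystander: stubby square-shanked steel center punch, 13 mm thick, 96 mm long along its x, lying beside the tote's -y side. Origin: underside, at mid length.
- clamp: Bystander, fixed: steel bar clamp along its x, 510 mm long (210 mm to -x, 300 mm to +x with its wooden screw handle), about 82 mm wide and 105 mm high, squeezing two glued maple halves, at the left of the bench. Origin: underside, middle of the bar.
- mallet: Bystander: cherry mallet lying at the right of the bench, handle along its x, about 295 mm long overall, head 68 mm thick and 115 mm long. Origin: on the bench under the handle.
- calipers: Bystander: chromed calipers lying flat at the right, 210 mm long along its x, 10 mm high. Origin: under the middle of the beam.
- sander: Bystander: cork sanding block, 100 x 60 x 30 mm, near left. Origin: centre of its underside.
- tip1: Loose polished steel spinning tip for a top: a domed button 16 mm wide, 11 mm high, 13 g, standing on its flat face on the tote's floor, away from the cut-off corner. Origin: centre of its flat face. Steel on the waxed floor slides from about 15 degrees of tilt (friction about 0.2), along a wall from about 20.
- tip2: Loose polished steel spinning tip for a top: a domed button 16 mm wide, 11 mm high, 13 g, standing on its flat face on the tote's floor, away from the cut-off corner. Origin: centre of its flat face. Steel on the waxed floor slides from about 15 degrees of tilt (friction about 0.2), along a wall from about 20.
- tip3: Loose polished steel spinning tip for a top: a domed button 16 mm wide, 11 mm high, 13 g, standing on its flat face on the tote's floor, away from the cut-off corner. Origin: centre of its flat face. Steel on the waxed floor slides from about 15 degrees of tilt (friction about 0.2), along a wall from about 20.
- tip4: Loose polished steel spinning tip for a top: a domed button 16 mm wide, 11 mm high, 13 g, standing on its flat face on the tote's floor, away from the cut-off corner. Origin: centre of its flat face. Steel on the waxed floor slides from about 15 degrees of tilt (friction about 0.2), along a wall from about 20.

How it is judged (in metres and radians):
On the way:
1. the tote is lifted clear of the bench in the gripper (contact force between the fingers and tote above 1 N and height (world z) of each of tote_low, tote above 0.03 m), for 0.2 s.
At the end, for the whole second after the job is handed in: The gripper still holds the tote in the air (lower edge of its cut-off corner more than 30 mm above the bench, touching no bystander), tilted more than 12 degrees and at rest, with all four tips at rest within 55 mm of the foot of the slanting wall of the cut-off corner (contact force between the fingers and tote above 1 N and height (world z) of tote_low above 0.03 m and angle between tote's own z axis and vertical above 0.21 rad and linear speed of each of tote, tip1, tip2, tip3, tip4 below 0.03 m/s and contact force between tote and top below 0.3 N and contact force between tote and punch below 0.3 N and contact force between tote and mallet below 0.3 N and contact force between tote and calipers below 0.3 N and contact force between tote and sander below 0.3 N and contact force between tote and clamp below 0.3 N and distance between each of tip1, tip2, tip3, tip4 and tote_corner below 0.055 m); the arm keeps its last pose, push and grip.
It fails at once if a steel tip leaves the tote (distance between any of tip1, tip2, tip3, tip4 and tote above 0.16 m or z of any of tip1, tip2, tip3, tip4 in the frame of tote above 0.07 m or z of any of tip1, tip2, tip3, tip4 in the frame of tote below -0.01 m).
It fails at once if the gripper touches a steel tip (contact force between the fingers and tip1 above 0.3 N or contact force between the fingers and tip2 above 0.3 N or contact force between the fingers and tip3 above 0.3 N or contact force between the fingers and tip4 above 0.3 N).
It fails at once if a bystander is moved by more than 30 mm (distance of any of top, punch, mallet, calipers, sander from where it was at the start of the episode above 0.03 m).
It also fails if it takes over 35 s, if anything falls off the work surface, if the arm or the gripper's body presses on something with over 40 N, if the wrist force passes 120 N, or if a joint passes its speed limit or range.

## Working session

There is one attempt and no reset: what is moved stays moved. The work goes in short steps, each a Python script; the robot and the scene stay as the last script left them, time stands still between calls to the robot, and variables do not carry over. Pictures are saved under pics/ and viewed, and the job is handed in when it is done.

```bash
ls; mkdir -p pics; python3 - <<'E'
from bench import bot, solve_ik, imaging
import cv2
for n in("scene","top"):
    im=imaging.capture(n); cv2.imwrite(f"pics/{n}0.png",im)
    m=imaging.camera_model(n); print(n,m)
print(bot.get_state())
E
```

```text
pics
scene {'K': array([[425.46117264,   0.        , 252.57550973],
       [  0.        , 425.46117264, 195.94778118],
       [  0.        ,   0.        ,   1.        ]]), 'k1': -0.106900818459186, 'position': array([1132.05623478, -696.66746198, 1042.78808764]), 'rotation': array([0.74700383, 0.01535372, 0.74074054])}
top {'K': array([[488.57275539,   0.        , 249.2535922 ],
       [  0.        , 488.57275539, 184.08289792],
       [  0.        ,   0.        ,   1.        ]]), 'k1': -0.053361125728386964, 'position': array([ 259.20764815,  -13.67489309, 1512.25943495]), 'rotation': array([ 0.18949066, -0.01700294, -1.57699663])}
{'t': 0.1, 'qpos': array([ 1.12283220e+00,  3.26901822e-01, -1.93491986e-01,  1.05198808e+00,
       -2.37214010e-05,  1.43658621e+00]), 'joint_velocities': array([ 0.00093208, -0.00022939,  0.00195697, -0.00082858, -0.00074853,
       -0.00133817]), 'effort': array([-4.97819121e-05, -4.44238293e+01,  2.63038230e+01,  7.91239872e-03,
       -1.60102263e-04, -2.71689956e-06]), 'tcp_pos': array([169.51981248, 522.67325559, 230.55959893]), 'orientation': array([-3.14001817e+00, -1.88652471e-04,  2.82783851e+00]), 'contact_force': array([-0.51407039, -2.23486442, -0.09599231]), 'wrist_torque': array([-0.00365438,  0.00922922, -0.0183303 ]), 'opening': 1.0006659099889224}
```

View pics/scene0.png

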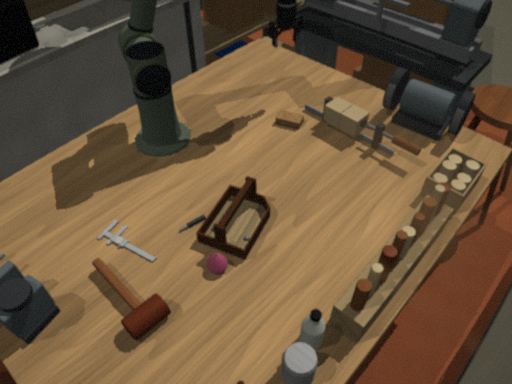

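View pics/top0.png

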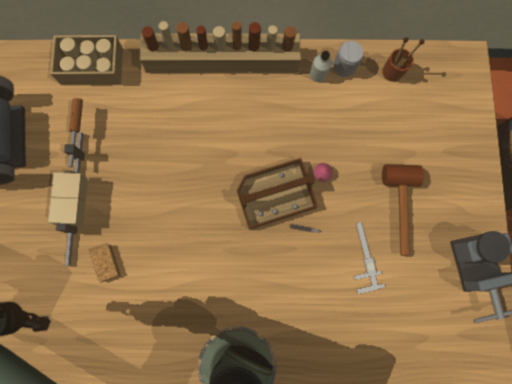

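```bash
python3 - <<'E'
import cv2
im=cv2.imread("pics/top0.png"); cv2.imwrite("pics/topz.png",cv2.resize(im[145:245,225:345],None,fx=6,fy=6,interpolation=cv2.INTER_CUBIC)[:600,:800])
im=cv2.imread("pics/scene0.png"); cv2.imwrite("pics/scenez.png",cv2.resize(im[170:280,170:285],None,fx=5,fy=5,interpolation=cv2.INTER_CUBIC))
E
```

```text
(no output)
```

View pics/topz.png

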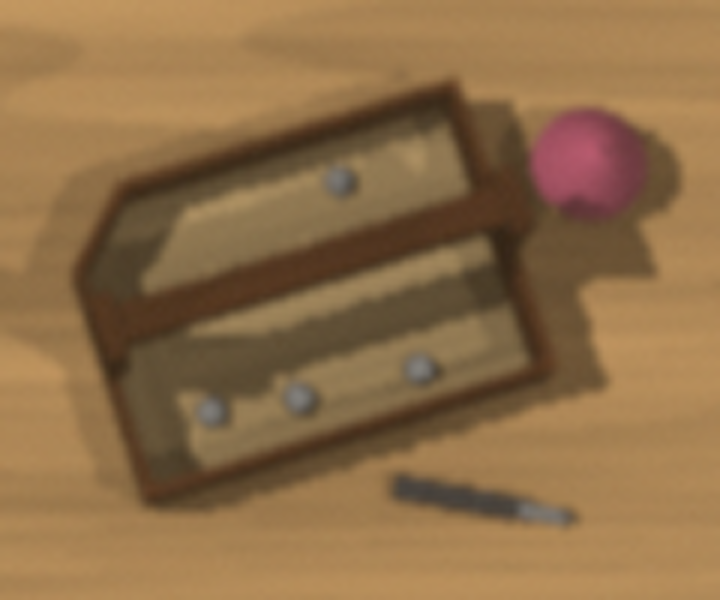

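View pics/scenez.png

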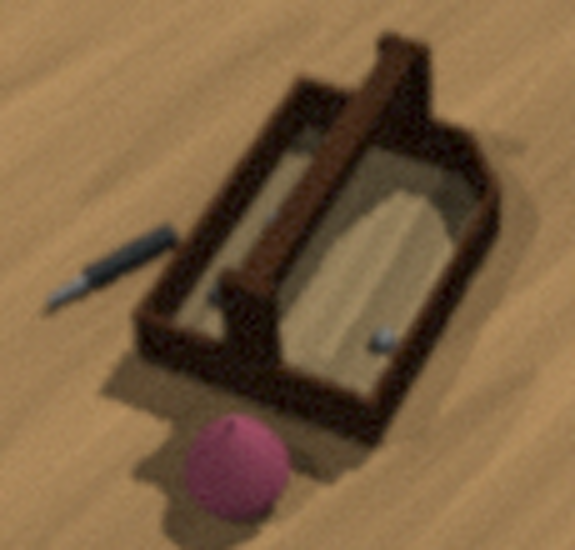

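```bash
cat > h.py <<'E'
import numpy as np, cv2
from scipy.spatial.transform import Rotation as Ro
from bench import bot, solve_ik, imaging
def ray(n,uv):
    m=imaging.camera_model(n);K=m["K"]
    uv=np.array(uv,float).reshape(-1,1,2)
    p=cv2.undistortPoints(uv,K,np.array([m["k1"],0,0,0.]))[:,0]
    d=np.c_[p[:,0],-p[:,1],-np.ones(len(p))]
    return m["position"],d@Ro.from_euler('xyz',m["rotation"]).as_matrix().T
def onz(n,uv,z):
    c,d=ray(n,uv); return c+d*((z-c[2])/d[:,2:3])
def tri(uvt,uvs):
    c1,d1=ray("top",uvt);c2,d2=ray("scene",uvs);o=[]
    for a,b in zip(d1,d2):
        s=np.linalg.lstsq(np.c_[a,-b],c2-c1,rcond=None)[0]
        p,q=c1+a*s[0],c2+b*s[1]; o.append(np.r_[(p+q)/2,np.linalg.norm(p-q)])
    return np.array(o)
E
python3 - <<'E'
from h import *
np.set_printoptions(precision=1,suppress=True)
for n,(x,y,w,h_) in {"top":(225,145,95,95),"scene":(190,170,85,90)}.items():
    im=cv2.imread(f"pics/{n}0.png"); c=im[y:y+h_,x:x+w]
    hsv=cv2.cvtColor(c,cv2.COLOR_BGR2HSV)
    B,G,R=[c[...,i].astype(int) for i in range(3)]
    m=((R<115)&(R-B>25)&(R>1.55*G)).astype(np.uint8)*255
    m=cv2.morphologyEx(m,cv2.MORPH_CLOSE,np.ones((3,3)))
    cs=max(cv2.findContours(m,0,1)[0],key=cv2.contourArea)
    ap=cv2.approxPolyDP(cs,2.0,True)[:,0]+[x,y]
    print(n,ap.tolist())
    o=cv2.resize(np.hstack([c,cv2.cvtColor(m,8)]),None,fx=4,fy=4); cv2.imwrite(f"pics/m{n}.png",o)
z=lambda p,f,o:[(a/f+o[0]-.5+.5/f,b/f+o[1]-.5+.5/f) for a,b in p]
top=z([(457,83),(547,372),(150,497),(122,187),(75,272)],6,(225,145))
print("rim z48\n",onz("top",top,48))
sc=z([(378,408),(138,318),(302,80)],5,(170,170))
print("tri rim (+x+y,+x-y,-x-y)\n",tri(top[:3],sc))
# post tops centres
pt=z([(108,322),(515,203)],6,(225,145)); ps=z([(405,45),(248,280)],5,(170,170))
print("posts\n",tri(pt,ps),onz("top",pt,112))
E
```

```text
top [[308, 181], [305, 177], [299, 180]]
scene [[253, 179], [247, 178], [244, 187], [239, 191], [233, 187], [237, 195], [222, 220], [215, 225], [219, 231], [220, 228], [224, 228], [229, 216], [246, 195]]
rim z48
 [[ 620.2 -200.    48. ]
 [ 469.8 -241.8   48. ]
 [ 407.4  -40.5   48. ]
 [ 565.9  -27.2   48. ]
 [ 521.9   -3.2   48. ]]
tri rim (+x+y,+x-y,-x-y)
 [[ 623.5 -198.7   42.     5.5]
 [ 471.4 -243.    38.4    0.7]
 [ 408.6  -39.7   43.1    2.2]]
posts
 [[ 485.7  -19.7  111.7    0.5]
 [ 545.1 -217.4  111.8    3.4]] [[ 485.8  -19.5  112. ]
 [ 544.1 -218.7  112. ]]
```

View pics/mtop.png

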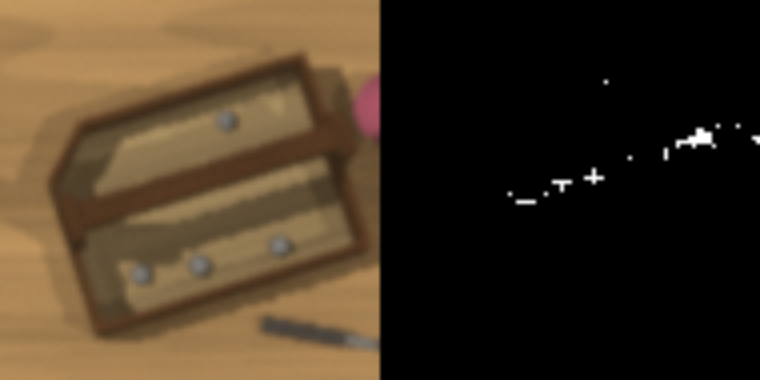

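View pics/mscene.png

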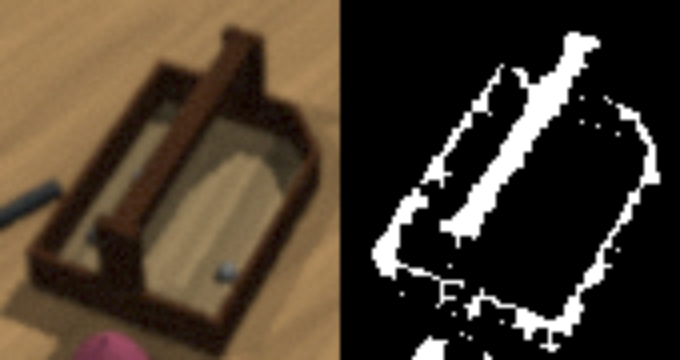

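```bash
cat >> h.py <<'E'
YAW=-1.28; C=np.array([514.8,-119.2])
def Rt(th,phi,yaw=YAW):
    """tote rotation: tilted th deg so that downhill is azimuth phi (deg) in tote frame"""
    d=np.array([np.cos(np.radians(phi)),np.sin(np.radians(phi)),0])
    ax=np.cross(d,[0,0,-1.])   # d goes down
    return Ro.from_euler('z',yaw)*Ro.from_rotvec(ax*np.radians(th))
def tool(RT,grip,s,depth=19):
    R=RT.as_matrix()@np.diag([s,-s,-1.])
    p=np.array(grip)+R[:,2]*depth
    return p,Ro.from_matrix(R).as_euler('xyz')
E
python3 - <<'E'
from h import *
print((Rt(30,135,0).as_matrix()@[-92,62,-100]))
print({s:solve_ik(*tool(Rt(0,0),[*C,100],s)) for s in(1,-1)})
w=[(0,90),(15,90),(30,90),(30,115),(30,135),(30,160),(35,135)]
for s in(1,-1):
  for dy in(0,.4,.8,-.4):
    for x,y in((515,-119),(430,-119),(350,-119),(430,0),(400,120)):
      for z in (280,330,380):
        q=[solve_ik(*tool(Rt(a,b,YAW+dy),[x,y,z],s)) for a,b in w]
        n=sum(k is not None for k in q)
        if n>=6: print(s,dy,x,y,z,n,np.round(q[-1],2) if q[-1] is not None else '')
E
```

```text
[ -46.32861703   16.32861703 -141.04976253]
{1: array([-0.36727391,  0.4390133 , -0.45098079,  0.68080224,  0.        ,
       -2.22886656]), -1: array([-0.36727391,  0.4390133 , -0.45098079,  0.68080224,  0.        ,
        0.91272609])}
1 0 515 -119 280 7 [-0.08  0.48 -0.02  1.34 -0.55 -1.87]
1 0 515 -119 330 7 [-0.08  0.45  0.06  1.45 -0.55 -1.87]
1 0 515 -119 380 7 [-0.08  0.44  0.16  1.57 -0.55 -1.87]
1 0 430 -119 280 7 [-0.1   0.32 -0.26  1.25 -0.56 -1.88]
1 0 430 -119 330 7 [-0.1   0.29 -0.18  1.37 -0.56 -1.88]
1 0 430 -119 380 7 [-0.1   0.27 -0.08  1.48 -0.56 -1.88]
1 0 350 -119 280 7 [-0.12  0.18 -0.46  1.19 -0.56 -1.9 ]
1 0 350 -119 330 7 [-0.12  0.14 -0.38  1.31 -0.56 -1.9 ]
1 0 350 -119 380 7 [-0.12  0.11 -0.28  1.44 -0.56 -1.9 ]
1 0 430 0 280 7 [ 0.14  0.39 -0.18  1.39 -0.48 -1.63]
1 0 430 0 330 7 [ 0.14  0.36 -0.1   1.51 -0.48 -1.63]
1 0 430 0 380 7 [ 0.14  0.33 -0.    1.62 -0.48 -1.63]
1 0 400 120 280 7 [ 0.37  0.44 -0.11  1.51 -0.38 -1.4 ]
1 0 400 120 330 7 [ 0.37  0.41 -0.03  1.62 -0.38 -1.4 ]
1 0 400 120 380 7 [ 0.37  0.39  0.07  1.74 -0.38 -1.4 ]
1 0.4 515 -119 28
[... 5453 characters left out ...]
0 7 [-0.16  0.45 -0.09  1.47 -0.44  1.62]
-1 -0.4 430 -119 330 7 [-0.16  0.42 -0.    1.58 -0.44  1.62]
-1 -0.4 430 -119 380 7 [-0.16  0.4   0.09  1.7  -0.44  1.62]
-1 -0.4 350 -119 280 7 [-0.19  0.31 -0.31  1.38 -0.45  1.59]
-1 -0.4 350 -119 330 7 [-0.19  0.27 -0.22  1.5  -0.45  1.59]
-1 -0.4 350 -119 380 7 [-0.19  0.25 -0.13  1.62 -0.45  1.59]
-1 -0.4 430 0 280 7 [ 0.05  0.49 -0.04  1.56 -0.34  1.82]
-1 -0.4 430 0 330 7 [ 0.05  0.46  0.04  1.67 -0.34  1.82]
-1 -0.4 430 0 380 7 [ 0.05  0.44  0.14  1.78 -0.34  1.82]
-1 -0.4 400 120 280 7 [ 0.27  0.51 -0.01  1.62 -0.23  2.02]
-1 -0.4 400 120 330 7 [ 0.27  0.48  0.07  1.73 -0.23  2.02]
-1 -0.4 400 120 380 7 [ 0.27  0.46  0.17  1.84 -0.23  2.02]
```

```bash
python3 - <<'E'
from h import *
p,o=tool(Rt(0,0),[*C,220],-1)
bot.move_ptp(p,o); print(bot.get_state()["t"])
p,o=tool(Rt(0,0),[*C,100],-1)
print(bot.movel(p,o,max_speed=100,threshold=8)); s=bot.get_state(); print(s["t"],s["tcp_pos"],s["contact_force"])
for n in("scene","top"):
    im=imaging.capture(n); 
    c=im[150:280,160:300] if n=="scene" else im[120:250,210:350]
    cv2.imwrite(f"pics/{n}1.png",cv2.resize(c,None,fx=4,fy=4,interpolation=2))
E
```

```text
2.6833
False
4.0333 [ 515.31304453 -119.39709932   81.60119245] [-0.17167176  0.42269745 -0.02636004]
```

View pics/scene1.png

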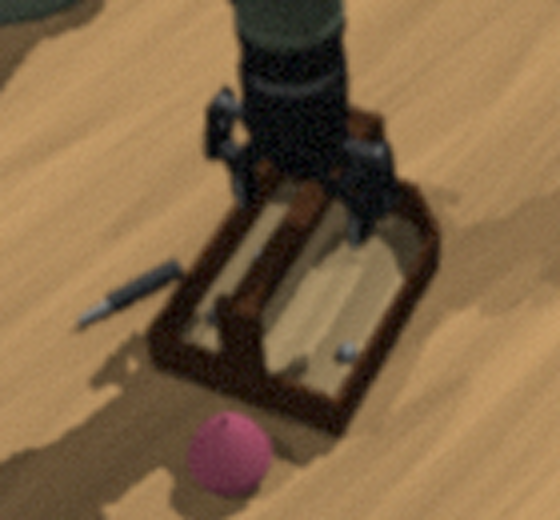

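View pics/top1.png

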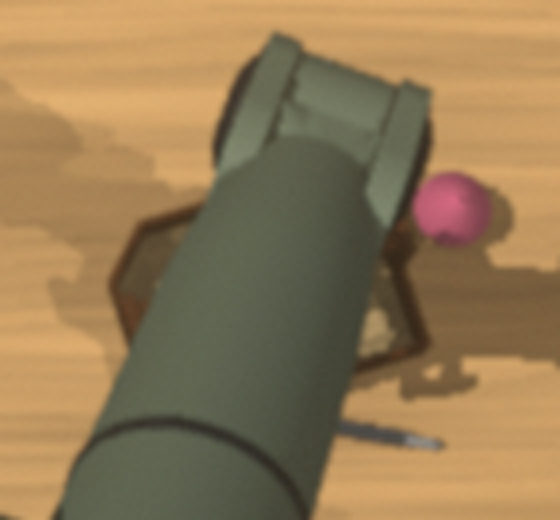

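The jaws straddle the bar: in the enlarged scene view the fingers are at about (245,195) and (360,235), with the bar between them. The tote hasn't moved. Next I grip and lift.

```bash
python3 - <<'E'
from h import *
f=lambda s:(round(s["t"],2),s["tcp_pos"].round(1),s["contact_force"].round(1),s["wrist_torque"].round(2),round(s["opening"],3))
bot.grip(0.0,90); print(f(bot.get_state()))
p,o=tool(Rt(0,0),[*C,150],-1)
bot.movel(p,o,max_speed=60); print(f(bot.get_state()))
p,o=tool(Rt(0,0),[*C,320],-1)
bot.movel(p,o,max_speed=110); print(f(bot.get_state()))
for n in("scene","top"):
    im=imaging.capture(n); 
    c=im[90:240,160:310] if n=="scene" else im[110:260,200:350]
    cv2.imwrite(f"pics/{n}2.png",cv2.resize(c,None,fx=4,fy=4,interpolation=2))
E
```

```text
(4.75, array([ 515.2, -119.2,   81.2]), array([1.5, 0.3, 0.8]), array([ 0.11, -0.04,  0.02]), 0.22)
(5.73, array([ 514.5, -119.1,  130.7]), array([ 0.2,  0.2, -3.2]), array([-0.  , -0.01, -0.02]), 0.221)
(7.42, array([ 514.4, -119.1,  300.3]), array([ 0.1, -0.2, -2.8]), array([-0.03,  0.02, -0.01]), 0.22)
```

View pics/scene2.png

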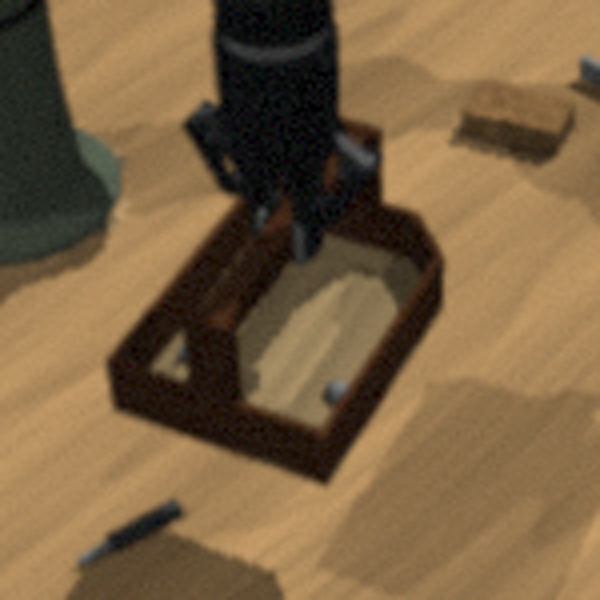

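Tote lifted level, with about 3 N of weight on the wrist; the visible tip sits at (335,392). I'll tilt slowly towards +y first. That takes the tips to the +y wall so they stay clear of the -x end post.

```bash
cat >> h.py <<'E'
G=[514.8,-119.2,320]
f=lambda s:(round(s["t"],2),s["tcp_pos"].round(1),s["contact_force"].round(1),s["wrist_torque"].round(2),round(s["opening"],3))
def tilt(th,phi,T,g=G):
    p,o=tool(Rt(th,phi),g,-1)
    d=np.linalg.norm(p-bot.get_state()["tcp_pos"])
    bot.movel(p,o,max_speed=max(d/T,.3)); print(th,phi,f(bot.get_state()))
def shot(k):
    for n in("scene","top"):
        im=imaging.capture(n)
        c=im[90:240,160:310] if n=="scene" else im[110:260,200:350]
        cv2.imwrite(f"pics/{n}{k}.png",cv2.resize(c,None,fx=4,fy=4,interpolation=2))
E
python3 - <<'E'
from h import *
tilt(11,90,1.0); tilt(19,90,2.5); shot(3)
E
```

```text
11 90 (8.71, array([ 511.3, -120.3,  301.5]), array([ 0.1,  0.1, -2.5]), array([ 0.08, -0.33,  0.1 ]), 0.224)
19 90 (9.74, array([ 508.9, -121. ,  302.1]), array([-0.6, -0.1, -3.3]), array([ 0.11, -0.58,  0.06]), 0.218)
```

View pics/scene3.png

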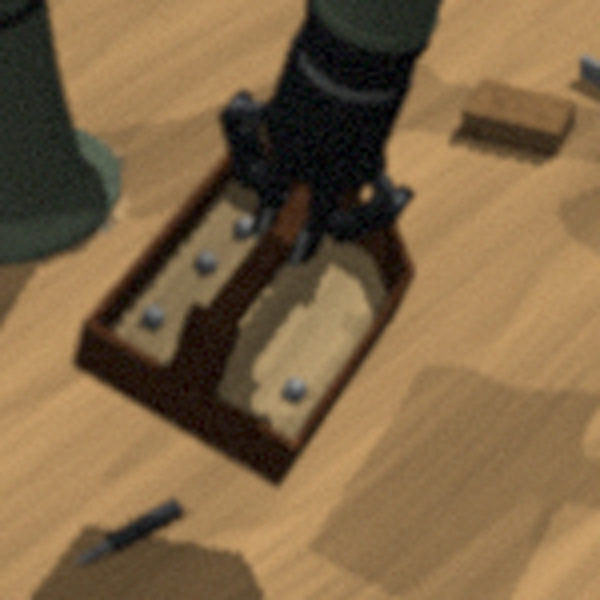

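View pics/top3.png

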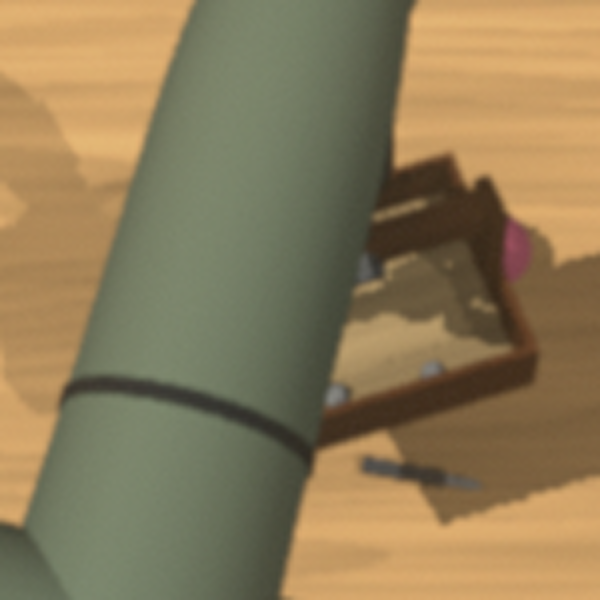

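```bash
python3 - <<'E'
from h import *
bot.dwell(0.6); shot(4); print(f(bot.get_state()))
E
```

```text
(10.54, array([ 508.9, -121. ,  302. ]), array([-1.5,  0. , -3. ]), array([ 0.16, -0.57, -0.01]), 0.22)
```

View pics/scene4.png

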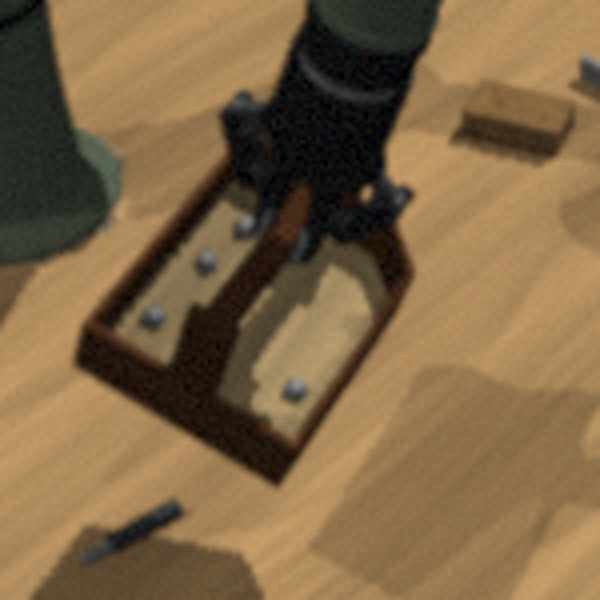

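At 19° the tips haven't moved. I'll increase the tilt gradually.

```bash
python3 - <<'E'
from h import *
tilt(24,90,1.5); shot(5); bot.dwell(0.3); shot(6); print(f(bot.get_state()))
a=np.hstack([cv2.imread(f"pics/scene{k}.png")[:,::1] for k in(5,6)]); cv2.imwrite("pics/s56.png",cv2.resize(a,(800,400)))
E
```

```text
24 90 (11.24, array([ 507.5, -121.4,  302.5]), array([ 0. ,  0.4, -3.2]), array([ 0.18, -0.71, -0.01]), 0.22)
(11.74, array([ 507.4, -121.4,  302.7]), array([-0.3,  0.3, -3.3]), array([ 0.18, -0.63,  0.02]), 0.218)
```

View pics/s56.png

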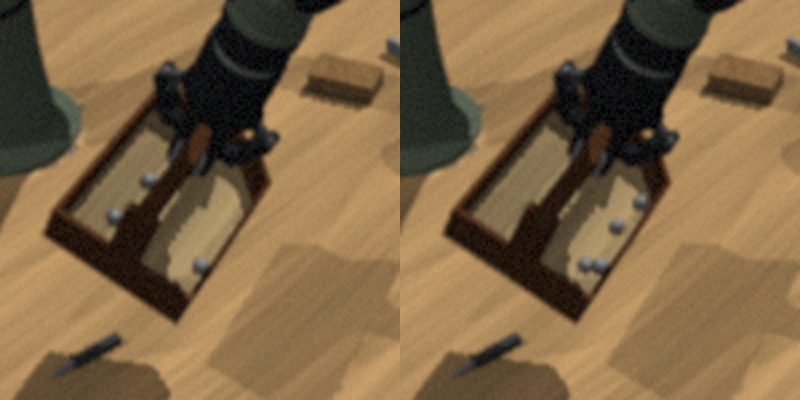

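All four tips slid to the +y side, shown in the right frame at about (586,265), (601,266), (616,227) and (640,202). Now I swing the downhill direction round to -x.

```bash
python3 - <<'E'
from h import *
tilt(26,110,1.0); tilt(28,130,1.2); shot(7); tilt(29,145,1.2); bot.dwell(.3); shot(8); print(f(bot.get_state()))
a=np.hstack([cv2.imread(f"pics/scene{k}.png")[:,::1] for k in(7,8)]); cv2.imwrite("pics/s78.png",cv2.resize(a,(800,400)))
E
```

```text
26 110 (12.85, array([ 508.1, -124.3,  302.9]), array([ 0.1,  0.3, -2.3]), array([ 0.56, -0.54, -0.01]), 0.219)
28 130 (14.03, array([ 510. , -126.8,  303.2]), array([-0. , -0.7, -2.3]), array([ 0.72, -0.42, -0.04]), 0.221)
29 145 (15.07, array([ 511.9, -128. ,  303.4]), array([-0.4, -0.3, -2.9]), array([ 0.78, -0.24, -0.01]), 0.219)
(15.47, array([ 511.9, -128. ,  303.3]), array([-0.4,  0.4, -3.5]), array([ 0.82, -0.23, -0.03]), 0.216)
```

View pics/s78.png

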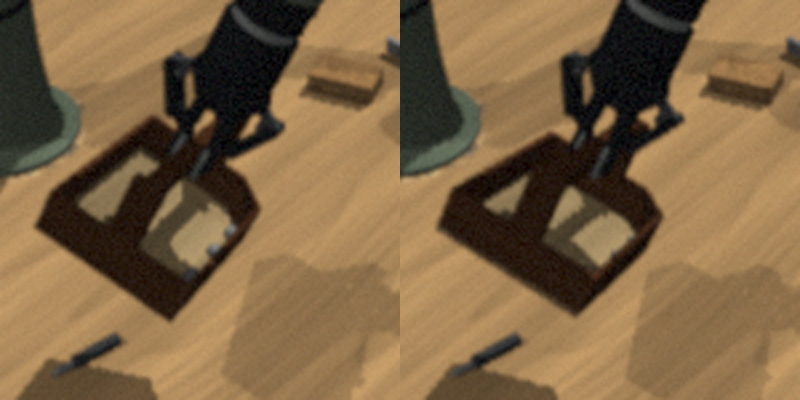

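View pics/top8.png

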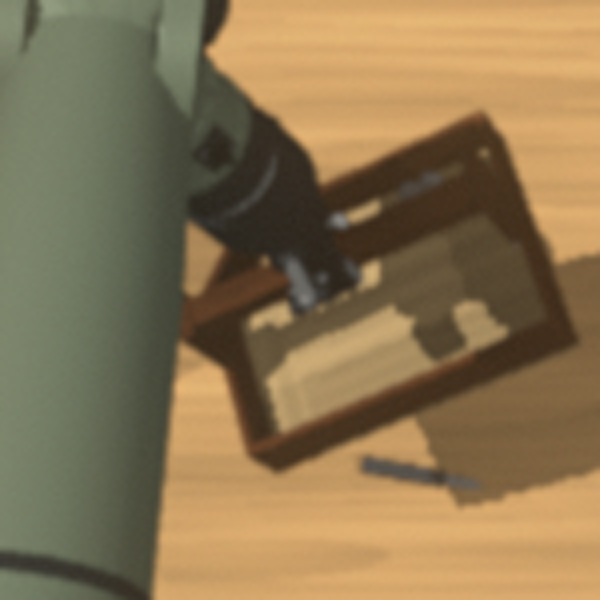

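The tips are still along the +y wall, in the top view at about (340,220) and (430,180). I'll steepen the tilt towards -x.

```bash
python3 - <<'E'
from h import *
tilt(31,158,1.2); bot.dwell(.2); shot(9); tilt(34,160,1.2); bot.dwell(.4); shot(10); print(f(bot.get_state()))
a=np.hstack([cv2.imread(f"pics/top{k}.png")[:,::1] for k in(9,10)]); cv2.imwrite("pics/s910.png",cv2.resize(a,(800,400)))
E
```

```text
31 158 (16.38, array([ 514. , -129. ,  303.8]), array([ 0.1,  0.2, -2.1]), array([ 0.86, -0.09, -0.  ]), 0.22)
34 160 (17.18, array([ 514.1, -129.5,  304.1]), array([-0.7,  0.5, -2.9]), array([ 0.92, -0.08, -0.03]), 0.221)
(17.68, array([ 514.2, -129.9,  304.3]), array([-0.4,  0.1, -2.7]), array([ 0.94, -0.07,  0.03]), 0.22)
```

View pics/s910.png

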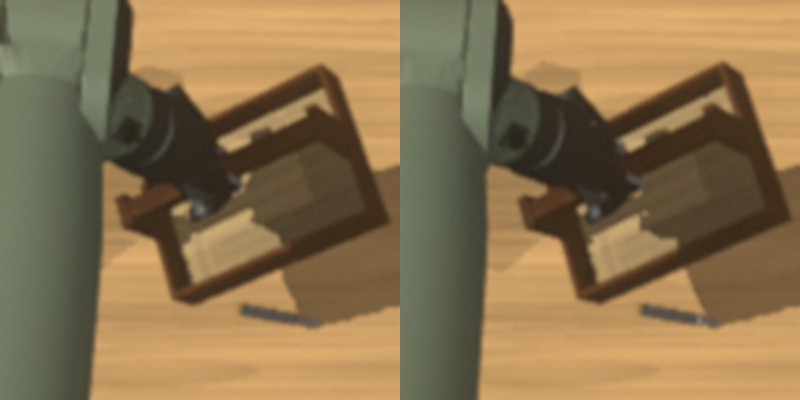

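View pics/scene10.png

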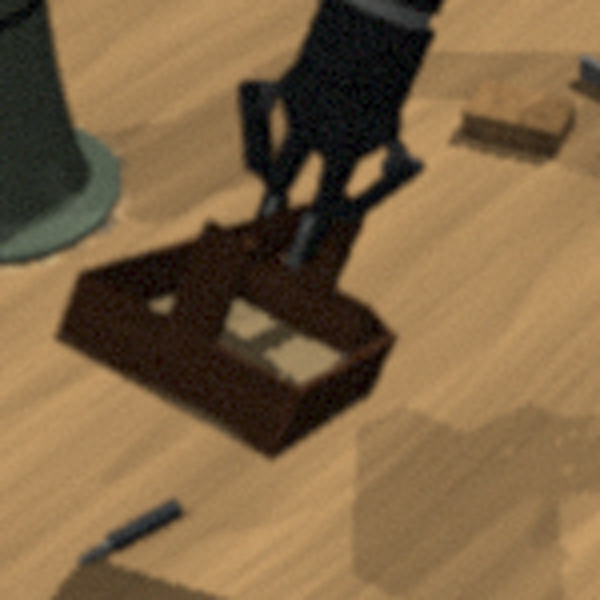

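```bash
python3 - <<'E'
from h import *
tilt(33,140,1.2); bot.dwell(.3); tilt(18,132,1.2); shot(11); print(f(bot.get_state()))
a=np.hstack([cv2.imread(f"pics/{n}11.png") for n in("scene","top")]); cv2.imwrite("pics/s11.png",cv2.resize(a,(800,400)))
E
```

```text
33 140 (19.02, array([ 510.6, -128.6,  304.2]), array([-0.4,  0.2, -3.8]), array([ 0.85, -0.4 , -0.03]), 0.219)
18 132 (20.66, array([ 511.7, -124. ,  301.8]), array([ 0.5, -0.5, -2.1]), array([ 0.38, -0.3 ,  0.  ]), 0.221)
(20.76, array([ 511.8, -124. ,  301.8]), array([ 0.1, -0.2, -2.5]), array([ 0.43, -0.21, -0.02]), 0.219)
```

View pics/s11.png

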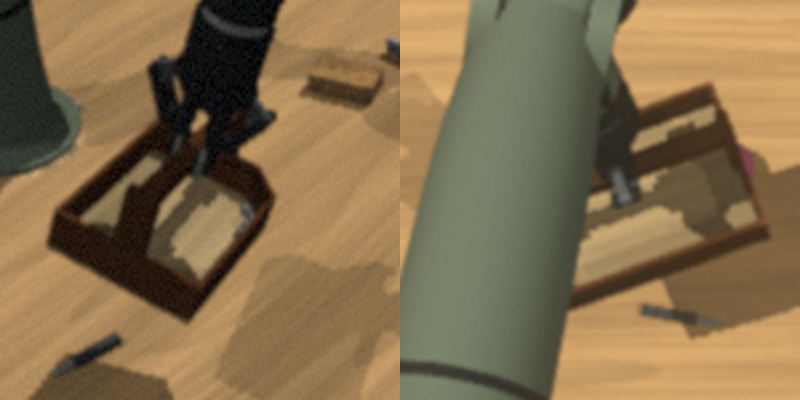

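View pics/scene11.png

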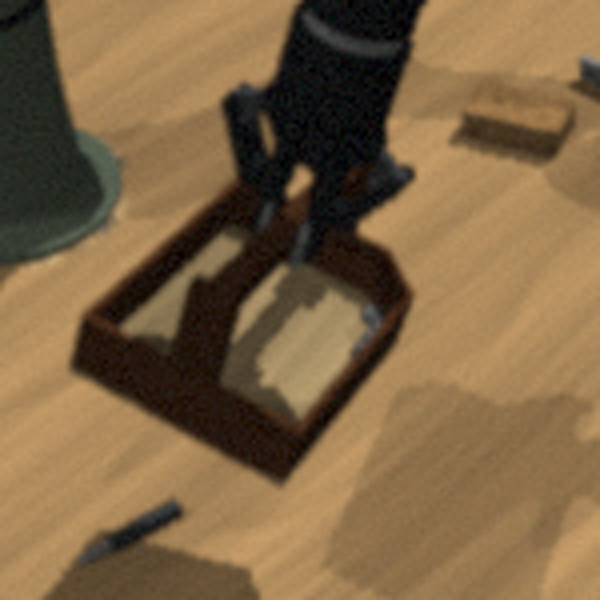

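The +y wall partly hides the tips, clustered near (365,325). I'll yaw the tote 40° about the vertical at the same tilt so the scene camera looks into the corner.

```bash
python3 - <<'E'
from h import *
for dy in(.35,.7):
    p,o=tool(Rt(18,132,YAW+dy),G,-1)
    d=np.linalg.norm(p-bot.get_state()["tcp_pos"]); bot.movel(p,o,max_speed=max(.3,d/1.0))
shot(12); print(f(bot.get_state()))
im=cv2.imread("pics/scene12.png");
E
```

```text
(22.52, array([ 515.8, -125. ,  301.8]), array([-0.3,  0.3, -3.8]), array([ 0.54,  0.04, -0.01]), 0.222)
```

View pics/scene12.png

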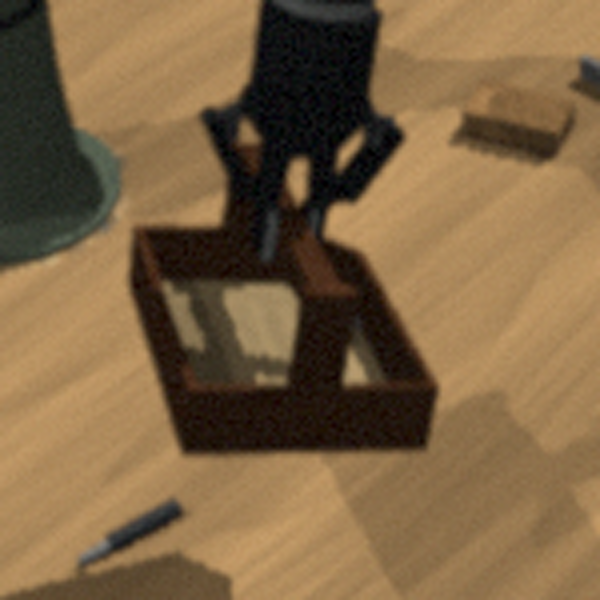

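View pics/top12.png

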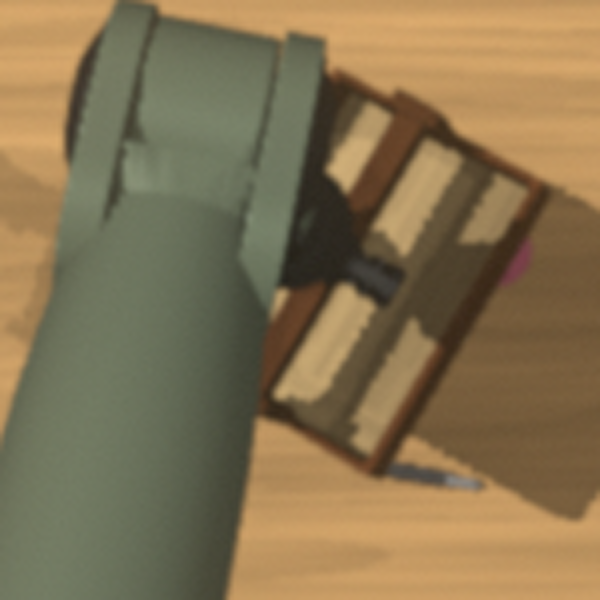

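Now the handle post hides the corner. I'll go back to an intermediate yaw, where neither the wall nor the bar should cover it.

```bash
python3 - <<'E'
from h import *
dy=.25
p,o=tool(Rt(18,132,YAW+dy),G,-1)
d=np.linalg.norm(p-bot.get_state()["tcp_pos"]); bot.movel(p,o,max_speed=max(.3,d/1.0))
bot.dwell(.2);im=imaging.capture("scene"); cv2.imwrite("pics/scene13f.png",im); print(f(bot.get_state()),bot.get_state()["orientation"],o)
c=im[130:220,190:280]
cv2.imwrite("pics/scene13.png",cv2.resize(c,None,fx=6,fy=6,interpolation=2))
E
```

```text
(23.8, array([ 513. , -124.8,  302.1]), array([-0.1, -0.2, -2.5]), array([ 0.47, -0.13,  0.04]), 0.216) [-2.90486434  0.20844274  2.1365661 ] [-2.90466539  0.20827525  2.13647048]
```

View pics/scene13.png

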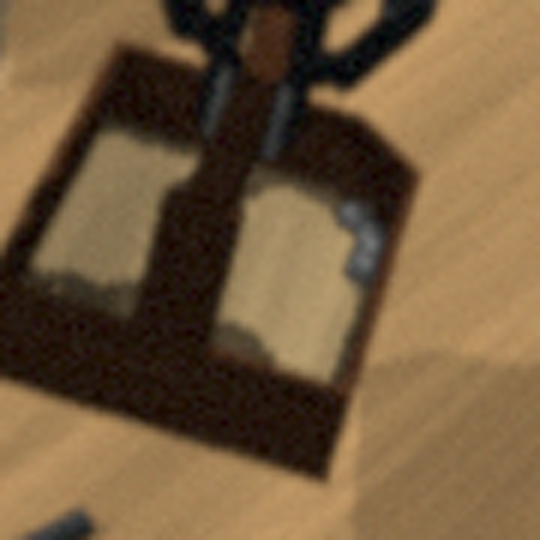

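```bash
python3 - <<'E'
from h import *
np.set_printoptions(precision=0,suppress=True)
im=cv2.imread("pics/scene13f.png"); R=Rt(18,132,YAW+.25).as_matrix()
g=np.array([513,-124.8,302.1])+R[:,2]*19; O=g-R[:,2]*100
def tf(u,v,h):
    c,d=ray("scene",[(u,v)]); c=R.T@(c-O); d=R.T@d[0]; return c+d*(h-c[2])/d[2]
for a,b in[(353,213),(370,240),(360,265),(375,225),(385,250)]: 
    q=tf(a/6+189.5,b/6+129.5,13); print((a,b),q,"dist to corner",np.hypot(q[0]+88,q[1]-58))
print("cut rim",[tf(a/6+189.5,b/6+129.5,48) for a,b in[(350,115),(420,175),(330,385),(120,45)]])
c=im[156:182,236:262]; cv2.imwrite("pics/z13.png",cv2.resize(c,None,fx=22,fy=22,interpolation=cv2.INTER_CUBIC))
E
```

```text
(353, 213) [-79.  53.  13.] dist to corner 10.334771523464092
(370, 240) [-61.  65.  13.] dist to corner 28.106631042113683
(360, 265) [-38.  65.  13.] dist to corner 50.42559030651637
(375, 225) [-75.  65.  13.] dist to corner 15.185994106486694
(385, 250) [-57.  73.  13.] dist to corner 34.993997047928204
cut rim [array([-106.,   38.,   48.]), array([-73.,  78.,  48.]), array([106.,  70.,  48.]), array([-103.,  -77.,   48.])]
```

View pics/z13.png

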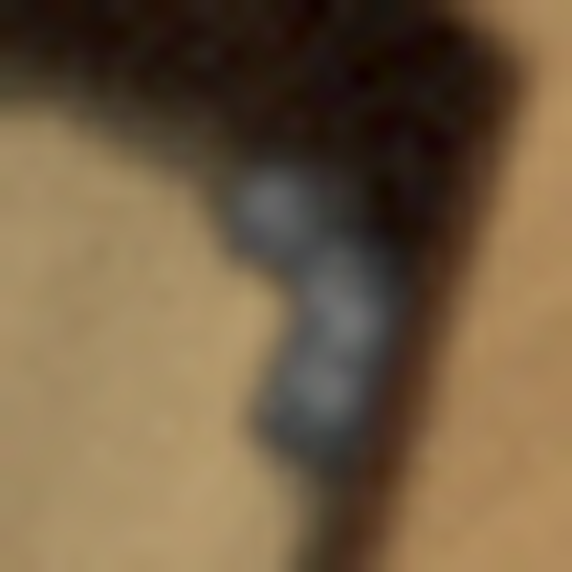

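The tips form a chain from the slanting wall along the +y wall, and the last one is about 50 mm from the corner. That is too close to the 55 mm limit, so I'll pack them tighter by tipping more towards -x, then look again.

```bash
python3 - <<'E'
from h import *
def t2(th,phi,T,dy=.25):
    p,o=tool(Rt(th,phi,YAW+dy),G,-1)
    d=np.linalg.norm(p-bot.get_state()["tcp_pos"]); bot.movel(p,o,max_speed=max(.3,d/T)); print(f(bot.get_state())[:2])
t2(30,155,.8); t2(34,168,.6); bot.dwell(.4); t2(18,145,1.)
bot.dwell(.1);im=imaging.capture("scene"); cv2.imwrite("pics/scene14f.png",im); print(f(bot.get_state()))
c=im[130:220,190:280]
cv2.imwrite("pics/scene14.png",cv2.resize(c,None,fx=6,fy=6,interpolation=2))
c=im[150:190,225:265]; cv2.imwrite("pics/z14.png",cv2.resize(c,None,fx=14,fy=14,interpolation=cv2.INTER_CUBIC))
E
```

```text
(24.74, array([ 516. , -128.7,  303.7]))
(25.55, array([ 518.4, -129.4,  304.4]))
(27.1, array([ 514.2, -124.9,  301.8]))
(27.25, array([ 514.2, -124.8,  302. ]), array([ 0.2,  0.9, -3.3]), array([ 0.52, -0.01,  0.07]), 0.22)
```

View pics/scene14.png

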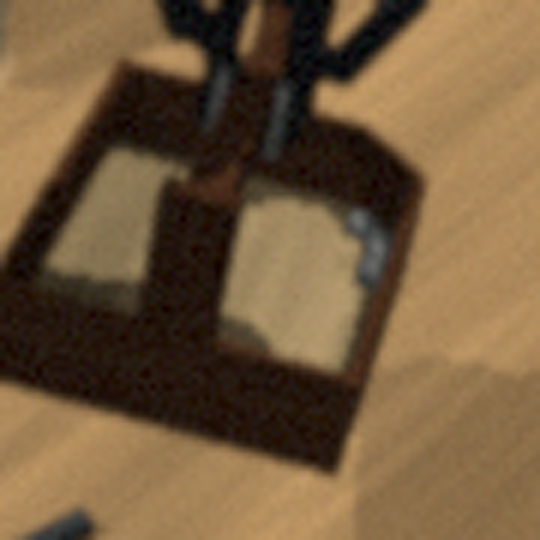

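View pics/z14.png

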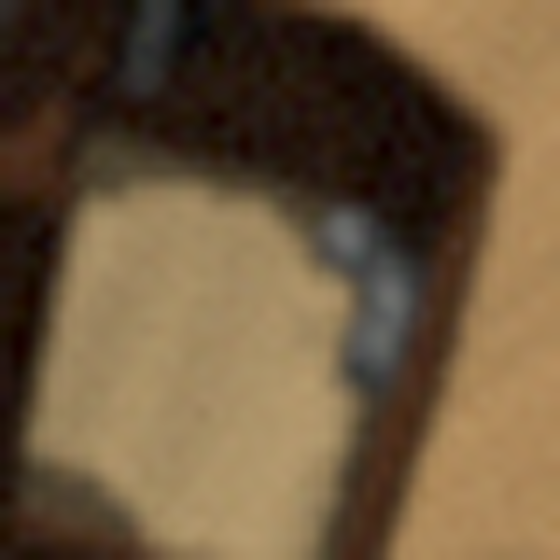

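```bash
python3 - <<'E'
from h import *
np.set_printoptions(precision=0,suppress=True)
R=Rt(18,145,YAW+.25).as_matrix()
g=np.array([514.2,-124.8,302])+R[:,2]*19; O=g-R[:,2]*100
m=imaging.camera_model("scene")
def tf(u,v,h):
    c,d=ray("scene",[(u,v)]); c=R.T@(c-O); d=R.T@d[0]; return c+d*(h-c[2])/d[2]
def proj(p):
    q=Ro.from_euler('xyz',m["rotation"]).as_matrix().T@(O+R@np.array(p)-m["position"])
    return cv2.projectPoints(np.array([[q[0],-q[1],-q[2]]]),np.zeros(3),np.zeros(3),m["K"],np.array([m["k1"],0,0,0.]))[0].ravel()
z=lambda p:(p-[225,150]+.5)*14
for a,b in[(345,235),(392,295),(372,350),(360,375)]:
    q=tf(a/14+224.5,b/14+149.5,14); print((a,b),q,np.hypot(q[0]+88,q[1]-58))
for n,p in dict(cutrimA=(-110,44,48),cutrimB=(-74,80,48),footA=(-104,47,6),footB=(-77,74,6),inrimB=(-72,74,48),inrimC=(0,74,48),t1=(-79,53,14),t2=(-69,66,14),t3=(-53,66,14),t4=(-37,66,14),w=(-92,36,14)).items(): print(n,z(proj(p)))
E
```

```text
(345, 235) [-77.  51.  14.] 12.468512142456246
(392, 295) [-59.  65.  14.] 29.478751937474986
(372, 350) [-37.  65.  14.] 51.91892340928733
(360, 375) [-26.  64.  14.] 62.20143166888896
cutrimA [373.  12.]
cutrimB [514. 138.]
footA [340. 202.]
footB [443. 299.]
inrimB [484. 135.]
inrimC [423. 308.]
t1 [354. 233.]
t2 [407. 274.]
t3 [393. 312.]
t4 [379. 351.]
w [286. 182.]
```

```bash
python3 - <<'E'
import cv2
im=cv2.imread("pics/scene14f.png")
c=im[132:212,186:266]; c=cv2.convertScaleAbs(c,alpha=1.6,beta=10)
cv2.imwrite("pics/z15.png",cv2.resize(c,(600,600),interpolation=cv2.INTER_CUBIC))
c=im[160:180,240:260]
cv2.imwrite("pics/z16.png",cv2.resize(c,(600,600),interpolation=cv2.INTER_CUBIC))
E
```

```text
(no output)
```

View pics/z15.png

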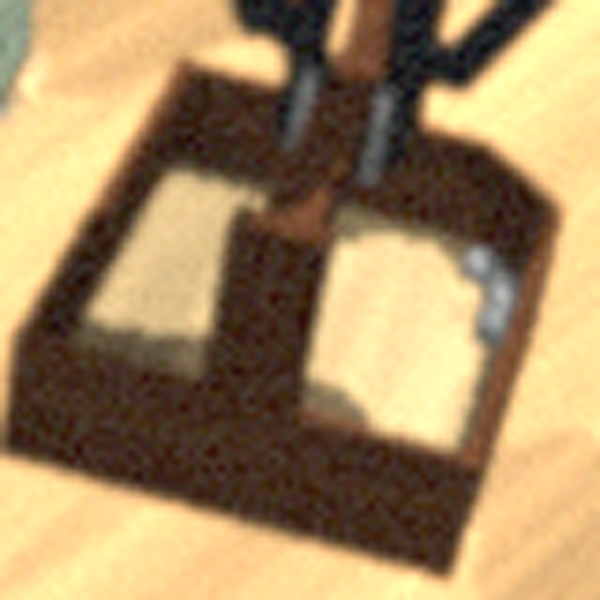

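View pics/z16.png

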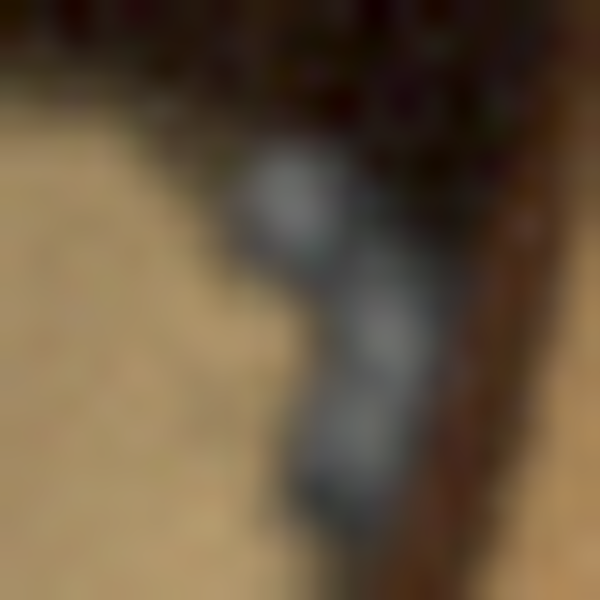

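```bash
python3 - <<'E'
from h import *
np.set_printoptions(precision=1,suppress=True)
m=imaging.camera_model("scene");K=m["K"];D=np.array([m["k1"],0,0,0.])
cl=np.array([(182,62),(482,147),(560,207),(478,465),(445,575),(15,335),(3,452)],float)/7.5+[185.5+.07,131.5+.07]
ob=np.array([(-110,-80,48),(-110,44,48),(-74,80,48),(110,80,48),(110,80,0),(110,-80,48),(110,-80,0)],float)
ok,rv,tv=cv2.solvePnP(ob,cl,K,D)
print("resid px",(cv2.projectPoints(ob,rv,tv,K,D)[0][:,0]-cl))
Rc=cv2.Rodrigues(rv)[0]; F=np.diag([1,-1,-1.]); Rw=Ro.from_euler('xyz',m["rotation"]).as_matrix()@F@Rc
print("tilt deg",np.degrees(np.arccos(Rw[2,2])),"origin",Ro.from_euler('xyz',m["rotation"]).as_matrix()@F@tv.ravel()+m["position"])
up=np.r_[Rw.T@[0,0,-1.]]; print("downhill phi",np.degrees(np.arctan2(up[1],up[0])))
def tf(uv,h):
    p=cv2.undistortPoints(np.array([[uv]]),K,D).ravel(); d=Rc.T@[p[0],p[1],1]; c=-Rc.T@tv.ravel(); return c+d*(h-c[2])/d[2]
for a,b in[(295,205),(388,330),(350,425)]:
    q=tf(np.array([a,b])/30+[239.5,159.5],14.); print(q,np.hypot(q[0]+88,q[1]-58))
for p in[(-79,53,14),(-69,66,14),(-53,66,14),(-37,66,14),(-85,47,14),(0,74,48),(-69,74,48)]:
    print(p,(cv2.projectPoints(np.array([p],float),rv,tv,K,D)[0].ravel()-[239.5,159.5])*30)
E
```

```text
resid px [[-0.1 -0. ]
 [ 0.3 -0.4]
 [-0.2  0.5]
 [-0.3 -0.3]
 [ 0.3  0.1]
 [ 0.4  0.2]
 [-0.3 -0. ]]
tilt deg 18.04744190321881 origin [ 496.9 -136.6  205.1]
downhill phi 144.5398659324964
[-79.5  54.3  14. ] 9.263222870995758
[-61.1  66.9  14. ] 28.3742840636865
[-42.   66.4  14. ] 46.780088987642486
(-79, 53, 14) [281.3 203.9]
(-69, 66, 14) [392.7 288.2]
(-53, 66, 14) [365.1 367.9]
(-37, 66, 14) [336.8 449.4]
(-85, 47, 14) [232.9 158.8]
(0, 74, 48) [430.4 360. ]
(-69, 74, 48) [548.4  11.4]
```

```bash
python3 - <<'E'
from h import *
np.set_printoptions(precision=0,suppress=True)
m=imaging.camera_model("scene");K=m["K"];D=np.array([m["k1"],0,0,0.])
cl=np.array([(182,62),(482,147),(560,207),(478,465),(445,575),(15,335),(3,452)],float)/7.5+[185.57,131.57]
ob=np.array([(-110,-80,48),(-110,44,48),(-74,80,48),(110,80,48),(110,80,0),(110,-80,48),(110,-80,0)],float)
_,rv,tv=cv2.solvePnP(ob,cl,K,D)
for x,y in((-79,53),(-53,66),(-45,66),(-41,66),(-37,66),(-33,66)):
    a=np.linspace(0,6.28,40); c=np.c_[x+8*np.cos(a),y+8*np.sin(a),6+0*a]
    q=(cv2.projectPoints(c,rv,tv,K,D)[0][:,0]-[239.5,159.5])*30; i=q[:,1].argmax(); print(x,"left",q[:,0].min(),"lowest",q[i])
im=cv2.imread("pics/scene14f.png")[158:182,240:258].astype(int)
print(im[...,2]-im[...,0])
E
```

```text
-79 left 184.62153127293618 lowest [289. 318.]
-53 left 266.41178587947223 lowest [373. 484.]
-45 left 251.85887108142794 lowest [359. 525.]
-41 left 244.52250025848087 lowest [352. 546.]
-37 left 237.14576584734914 lowest [344. 567.]
-33 left 229.72834788916884 lowest [337. 588.]
[[25 27 21 19 24 15 21 29 17 26 14 23 13 19 17 20 25 26]
 [21 15 29 16 17 25 30 20 21 31 19 17 16 21 18 16 19 23]
 [35 17 29 20 24 21 23 24 29 29 21 18 20 14 28 16 22 17]
 [31 22 21 21 19 25 25 17 24 21 22 26 21 21 15 21 21 11]
 [31 32 27 27 23 27 23 22 22 35 20 25 15 15 17 22 13 22]
 [41 40 34 38 28 24 28 24 23 25 27 28 17 15 14 21 14 25]
 [56 54 54 51 40 33 30 29 19 16 16 12 14 16 18 22 22 35]
 [60 60 63 59 54 39 34 29 13  4  4  6 17 17 22 19 22 38]
 [66 63 64 65 60 54 41 23  8  1  2  0  1 13 18 13 25 50]
 [61 63 63 63 64 62 52 27  8  1 -2  0  2  6 13 17 39 41]
 [65 62 64 63 66 64 57 38 12  5 -4  0 -1  4  5 20 41 46]
 [63 61 66 65 66 65 66 56 40 24  6  0  1 -1  4 13 39 50]
 [62 63 59 63 66 66 69 66 59 50 26  2  1  0  0 22 45 44]
 [65 65 65 65 68 66 67 68 66 60 32  5  2  2  6 29 45 43]
 [59 65 63 66 68 66 64 64 66 57 26  5 -1  0  9 30 45 47]
 [63 64 67 64 67 68 61 62 62 43 14  2  2  2 20 41 45 42]
 [65 66 66 66 65 65 63 62 60 35  7 -1  3  4 25 42 41 52]
 [64 66 67 66 66 69 65 63 62 30  2 -1  1  9 36 41 44 56]
 [66 64 64 66 66 68 71 70 57 30  3  0  1 21 43 47 46 67]
 [63 64 68 66 68 67 70 69 59 39 19  6  8 31 43 44 52 71]
 [65 66 67 67 67 71 72 69 67 56 40 23 23 40 47 41 58 75]
 [64 66 66 69 69 70 71 69 66 57 43 28 34 50 47 48 68 75]
 [66 68 67 67 68 68 71 69 66 56 41 30 46 50 45 51 73 81]
 [66 68 69 67 69 70 69 67 66 54 35 30 45 50 44 60 77 82]]
```

```bash
python3 - <<'E'
from h import *
print(f(bot.get_state())); bot.sign_off()
E
```

```text
(27.25, array([ 514.2, -124.8,  302. ]), array([ 0.2,  0.9, -3.3]), array([ 0.52, -0.01,  0.07]), 0.22)
the job is handed in; nothing more can be done
```

The job is handed in at 27.3 s of the 35 s allowed. The gripper is holding the tote in the air, tipped towards its cut-off corner, with the tips gathered there. No verdict was reported.

**What I did:** I measured the tote from both cameras, gripped the bar at 90 N and lifted it about 220 mm. I tipped it to +y first so the tips slid under the handle, then round towards -x, and eased back to 18° to hold.

**Last checks:**
- **Hold:** the wrist carries about 3 N, and the opening is steady at 0.22. The tote pose fitted from the last picture gives 18.05° of tilt against the 18° commanded, so it hasn't slipped in the jaws. Its low corner is about 170 mm above the bench.
- **Tips:** they lie in a row from the slanting wall along the +y wall, and the nearest is about 9 mm from the corner point. The farthest is about 47–52 mm away against the 55 mm limit, so the margin is thin. The row looked the same before and after an extra tilt.
- **Bystanders:** the robot touched none of them that I could see, and those in the last pictures look unmoved. I didn't measure them again.

**What failed or disagreed:**
- The tips only slid between 19° and 24° of tilt, not at the 15° stated.
- The extra tilt to pack them tighter made no visible difference.
- In the last picture only three tips show as separate highlights. I infer the fourth from the length of the blob, which fits three touching tips plus the one at the slanting wall. All four were seen on the +y side earlier.

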